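# Unlock the eccentric and push the slide home

### The job

On the grey bench fixture, first push the lever of the cam round until it points at the green dot, which turns the cam to its low point, and only then push the orange plate so that the slide goes fully forward and seats the brass block against the blue end stop. Do it all with the fingertips: lift nothing, do not force the slide against the cam, leave the other things on the bench where they are, and finish clear of the fixture with the lever still at the green dot.

Things in the scene. Friction and masses are not known exactly. Their poses are not given: they have to be found in the camera images.
- fixture: Grey base plate fixed to the bench, 12 mm thick. Its x axis is the slide's forward direction, z up; origin at bench height on the slide's centre line. Plate spans x -135..170, y -50..185 mm. The slide runs along y = 0 between rails 32 mm high (above the bench). Blue end stop 62 mm wide, 52 mm high, its face at x = 130. Cam pivot at x = 31, y = 85 mm. A red square marks the cam's high point.
- low_mark (a point): Green dot of 22 mm diameter on the base plate, 120 mm forward (fixture +x) of the cam pivot: the lever points at it when the cam is at its low point. Point at its centre, 13 mm above the bench.
- cam_pivot (a point): Vertical axis of the cam, at the top of its red lever, 62 mm above the bench. The cam is a steel disc of radius 32 mm, centred 16 mm off this axis towards the lever, 30 to 48 mm above the bench. It stops the brass roller on the slide's side arm (arm top 50 mm above the bench) up to 30 mm short of home, unless turned to its low point.
- lever_post (a point): Top centre of the black upright post on the end of the cam's red lever. The post is 18 mm in diameter, 62 to 106 mm above the bench, 85 mm from the pivot axis. Pushing it sideways with about 6 N turns the cam; it stays where it is left.
- cam (a joint): Angle of the cam and lever, rad: 0 = low point, lever along fixture +x, at the green dot; grows anticlockwise seen from above (at pi/2 the lever points along fixture +y); about 3.1 would be the high point. Starts between 1.7 and 2.7; stops at -0.6 and 2.9.
- slide (a joint): Forward travel of the slide along fixture +x, m: 0 = fully back, 0.060 = fully home at its stop (block seated). Stays where it is left; about 3 N moves it. It starts between 0 and 0.012.
- push_plate (a point): Centre of width of the rear face (the face to push, looking along fixture -x) of the orange upright plate at the slide's rear end, 60 mm above the bench. The plate is 64 mm wide (fixture y), 10 mm thick, from 14 to 85 mm above the bench, and moves with the slide. The space behind it is free.
- workpiece_center (a point): Centre of the brass workpiece, 50 mm along the slide direction, 40 mm wide, 30 mm high, lying loose in the channel between the slide and the end stop, about 0.16 kg. The slide pushes it forward; seated, its centre is 25 mm short of the end stop's face (fixture x = 105 mm).
- spray_center (a point): Bystander: white spray bottle with red collar and trigger, 68 mm in diameter, 213 mm tall; point on its axis 100 mm up.
- jar_center (a point): Bystander: clear jar with blue cap, 60 mm in diameter, 75 mm tall; point at its centre.
- spare_center (a point): Bystander: spare brass block 50 x 40 x 30 mm, lying on the bench beyond the end stop; point at its centre.
Mind the look-alikes: they are no part of the job. What is shaped like the part that bears workpiece_center but black is not meant.

How it is judged (in metres and radians):
On the way, in this order (a step that is already met when the one before it is completed fails the run):
1. the cam is turned to its low point (lever within 0.35 rad of the green dot) while the slide is still back (less than 22 mm forward) (value of joint cam between -0.35 and 0.35 rad and value of joint slide below 0.022 m), for 0.2 s.
2. the slide is pushed home (value of joint slide above 0.056 m), for 0.2 s.
At the end, for the whole second after the job is handed in: The cam's lever is within 0.35 rad (20 degrees) of the green dot, the slide is within 4 mm of fully home, the brass block lies flat in the channel within about 4 mm of the end stop, and all are at rest (value of joint cam between -0.35 and 0.35 rad and value of joint slide above 0.056 m and x of workpiece_center in the frame of fixture between 0.1005 and 0.108 m and y of workpiece_center in the frame of fixture between -0.006 and 0.006 m and z of workpiece_center in the frame of fixture below 0.032 m and velocity of joint slide between -0.005 and 0.005 m/s and velocity of joint cam between -0.05 and 0.05 rad/s); the robot touches nothing.
It fails at once if the slide is forced hard (over 25 N) against the cam (contact force between roller_face and cam_face above 25 N).
It fails at once if the brass workpiece is lifted (more than 15 mm) (z of workpiece_center in the frame of fixture above 0.042 m).
It fails at once if the spray bottle is moved (over 30 mm) (distance of spray_center from where it was at the start of the episode above 0.03 m).
It fails at once if the jar is moved (over 30 mm) (distance of jar_center from where it was at the start of the episode above 0.03 m).
It fails at once if the spare block is moved (over 30 mm) (distance of spare_center from where it was at the start of the episode above 0.03 m).
It also fails if it takes over 64 s, if anything falls off the work surface, if the arm or the gripper's body presses on something with over 40 N, if the wrist force passes 120 N, or if a joint passes its speed limit or range.

### The arm

A 7-joint arm with a two-finger parallel gripper is mounted at the origin on the work surface. World frame = base frame: x ahead of the robot, y to its left, z up, the work surface at z = 0. Lengths are in mm, angles in rad, forces in N, time in s.
With the tool pointing down it reaches from about 400 to 875 mm from the base axis. Payload 4.4 kg.
Tool frame: the origin (TCP) lies on the centre line of the jaws, within the pads' length; the fingertips stand 14 mm ahead of it and the grasp point (between the pads) lies 5 mm behind it; z points along the fingers, y is the direction in which the jaws open and shut (so a half turn about z gives the same grasp; the last joint's range is limited). The gripper opens to 85 mm and grips with 20 to 120 N. Pads are 22 mm wide; open, the fingers measure 114 mm over their backs; the gripper's body (76 mm by 85 mm) begins 54 mm behind the grasp point. The pads swing forward as they close: fully open they stand 13 mm farther back than shut.
Start: joints at [-1.249, 0.628, 0.038, 1.517, -0.027, 0.996, -0.02], TCP at [245.778, 601.757, 245.313] pointing down, gripper open.
Joint ranges: [-3.06, 3.06], [-0.37, 2.12], [-1.25, 1.32], [0.18, 2.47], [-1.1, 4.24], [0.23, 1.98], [-2.94, 2.94]. Speed limits (rad/s): [2.57, 2.57, 3.14, 3.14, 3.14, 3.14, 3.14].

### API

Orientations are given as a rotation vector (axis times angle).
In Python, from plant import movep, movel, goto_joints, open_jaws, clamp, wait, ik, snapshot, IKError, close_job, read_t, read_joint_positions, read_qd, read_tau, read_tool_pos, read_eef_rot, read_wrist_force, read_torque, read_grip_width gives the robot as it stands. The module is installed in compiled form; this text tells all that it offers. Calls block until the motion is done:
- movep(position, orientation): joint-space move of the TCP to a pose.
- movel(position, rotation=None, rate=150, max_force=None): straight line of the TCP; rotation=None keeps the orientation; rate is the mean speed in mm/s. With max_force (N) it stops when the force on the tool has changed by that much, and returns True; else False.
- goto_joints(angles): joint-space move.
- open_jaws() and clamp(): open the fingers fully, or close them until they stop; the grip force is fixed at half the most.
- wait(seconds).
- ik(position, orientation): joint angles nearest the present ones, or None.
- snapshot(name): name is "side" or "top"; returns a dict with "pixels" (420x560x3 uint8, red, green, blue), "camera_matrix" (3x3 intrinsics, pixels), "rvec" (rotation vector, rad) and "tvec" (3), from world to camera coordinates, as OpenCV has them. Camera axes: x right, y down, z forward; pixel columns grow to the right and rows downward; lengths in mm; the calibration is good to about 2 mm. A picture is of the moment at which its call begins. There is no depth.
A pose or a line that the arm cannot do raises IKError and nothing moves.
- close_job(): hands the job in, once; it reports no verdict.
Readings, each from a call of its own:
- read_t(): time.
- read_joint_positions(): joint angles.
- read_qd(): joint speeds.
- read_tau(): joint torques, N m.
- read_tool_pos(): TCP position.
- read_eef_rot(): TCP orientation.
- read_wrist_force(): force on the tool from outside, world axes, zero at the start.
- read_torque(): the same for the moment, N m.
- read_grip_width(): finger opening in mm.
Only numpy, scipy, OpenCV 4.12 (cv2) and the standard library are available. Lean on these libraries where they do the work, as an engineer would, in place of code of your own. Each camera call takes 0.05 s, during which the arm holds its last target.

## Working session

There is one attempt and no reset: what is moved stays moved. The work goes in short steps, each a Python script; the robot and the scene stay as the last script left them, time stands still between calls to the robot, and variables do not carry over. Pictures are saved under pics/ and viewed, and the job is handed in when it is done.

```bash
mkdir -p pics; ls
python3 - <<'E'
from plant import *
import cv2,pickle
d={}
for n in("side","top"):
    s=snapshot(n);d[n]=s;cv2.imwrite(f"pics/{n}0.png",s["pixels"][:,:,::-1]);print(n,s["camera_matrix"],s["rvec"],s["tvec"])
pickle.dump(d,open("s0.pkl","wb"));print(read_t(),read_eef_rot())
E
```

```text
pics
side [[399.10331923   0.         278.77536416]
 [  0.         399.10331923 214.95494535]
 [  0.           0.           1.        ]] [ 2.12002096 -0.52115719  0.28862525] [-480.66005778  203.19524078  762.0279021 ]
top [[495.03141844   0.         278.31630907]
 [  0.         495.03141844 214.44048951]
 [  0.           0.           1.        ]] [ 2.18960893 -2.19053201  0.04192309] [ -37.45775724  528.74737995 1253.04943774]
0.1 [-6.05249806e-01 -3.08240047e+00  2.60908411e-03]
```

View pics/side0.png

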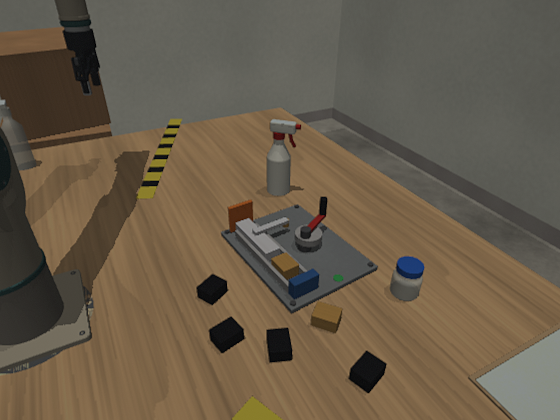

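View pics/top0.png

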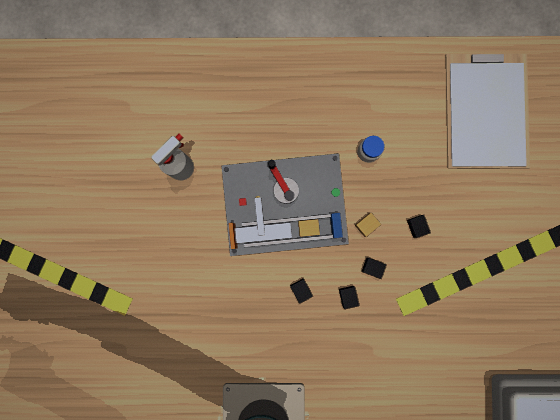

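The top view shows the fixture around (285,204). The orange plate is at (233,236), the blue stop at (337,226), the green dot at (336,192), the lever pivot near (288,195) and the post top at (272,164). There are two brass blocks: (309,228) lies in the channel between slide and stop, so it is the workpiece. The one at (368,224), beyond the stop, is the spare. The four black blocks are decoys.

```bash
cat > h.py <<'E'
import numpy as np,cv2,pickle
def P(s):
    R=cv2.Rodrigues(np.array(s["rvec"],float))[0];return s["camera_matrix"],R,np.array(s["tvec"],float).ravel()
def ray(s,uv,z):
    K,R,t=P(s);c=-R.T@t;d=R.T@np.linalg.inv(K)@np.array([uv[0],uv[1],1.]);return c+d*(z-c[2])/d[2]
def proj(s,p):
    K,R,t=P(s);q=K@(R@np.asarray(p,float)+t);return q[:2]/q[2]
def blobs(s,lo,hi,roi,mina=8):
    hsv=cv2.cvtColor(s["pixels"],cv2.COLOR_RGB2HSV);m=cv2.inRange(hsv,lo,hi)
    x0,y0,x1,y1=roi;k=np.zeros_like(m);k[y0:y1,x0:x1]=m[y0:y1,x0:x1]
    n,l,st,c=cv2.connectedComponentsWithStats(k)
    return [(st[i,4],c[i].round(1),st[i,:4]) for i in range(1,n) if st[i,4]>=mina],k
E
python3 - <<'E'
from h import *
d=pickle.load(open("s0.pkl","rb"))
for n,roi in(("top",(215,145,355,265)),("side",(215,190,385,310))):
    s=d[n]
    for nm,lo,hi in(("green",(45,100,40),(80,255,255)),("red",(0,150,80),(5,255,255)),("orange",(6,170,80),(14,255,255)),("blue",(100,120,40),(125,255,255)),("brass",(12,100,80),(25,255,255)),("black",(0,0,0),(180,255,30))):
        for b in blobs(s,lo,hi,roi)[0]: print(n,nm,b[0],b[1],b[2])
    x0,y0,x1,y1=roi
    cv2.imwrite(f"pics/{n}_c.png",cv2.resize(s["pixels"][y0:y1,x0:x1,::-1],None,fx=4.6,fy=4.6,interpolation=cv2.INTER_CUBIC))
E
```

```text
top green 58 [335.4 192. ] [332 188   8   9]
top red 156 [279.5 179.1] [271 167  18  26]
top red 44 [242.1 201.2] [239 198   7   8]
top orange 88 [231.5 235.2] [229 223   6  26]
top blue 227 [336.2 225. ] [331 213  12  25]
top brass 356 [282.  146.4] [215 145 115   6]
top brass 611 [268.  153.5] [215 149 140  12]
top brass 21 [261.  159.5] [255 159  13   2]
top brass 74 [347.2 161.9] [340 159  15   7]
top brass 15 [236.8 162.3] [231 162  13   2]
top brass 24 [217.5 166.5] [215 165   6   4]
top brass 272 [348.  179.4] [341 167  14  26]
top brass 105 [218.2 179.6] [215 172   8  16]
top brass 89 [218.9 194.4] [215 189   9  12]
top brass 188 [349.3 206.2] [344 196  11  26]
top brass 17 [219.4 202.2] [215 201   9   3]
top brass 104 [219.8 214. ] [215 209  11  12]
top brass 314 [308.7 227.5] [298 219  22  18]
top brass 96 [231.3 235.5] [229 223   6  26]
top brass 83 [350.7 228.8] [347 223   8  14]
top brass 12 [223.3 231.4] [221 230   6   4]
top brass 1739 [293.9 255.6] [215 236 140  29]
top brass 70 [220.6 242. ] [215 238  13   9]
top black 26 [270.7 164.6] [268 160   7   9]
side green 53 [337.5 277.6] [333 275  10   7]
side red 91 [315.1 221.3] [308 215  16  15]
side orange 71 [239.5 204.4] [228 200  24  10]
side blue 585 [303.3 283.3] [289 269  30  30]
side brass 10383 [305.6 246.2] [215 190 170 120]
side brass 302 [284.4 261.6] [271 253  28  19]
side black 111 [322.9 205.5] [320 197   7  18]
side black 32 [305.3 234.6] [301 231  10   7]
side black 44 [304.  248.7] [298 245  13   7]
side black 221 [219.6 287.5] [215 276  12  26]
```

View pics/top_c.png

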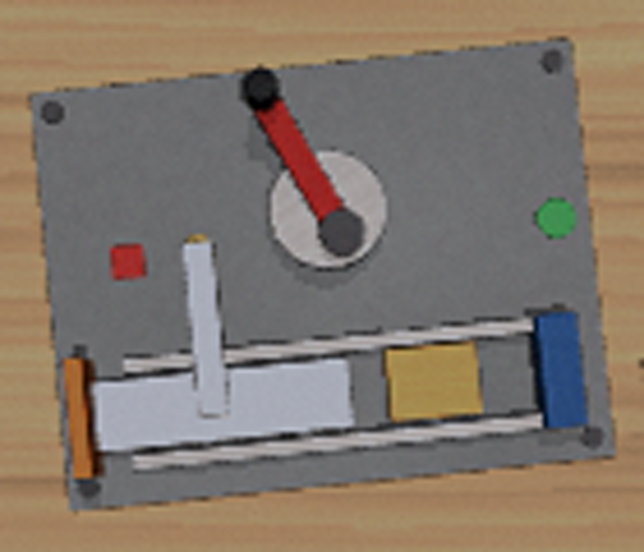

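View pics/side_c.png

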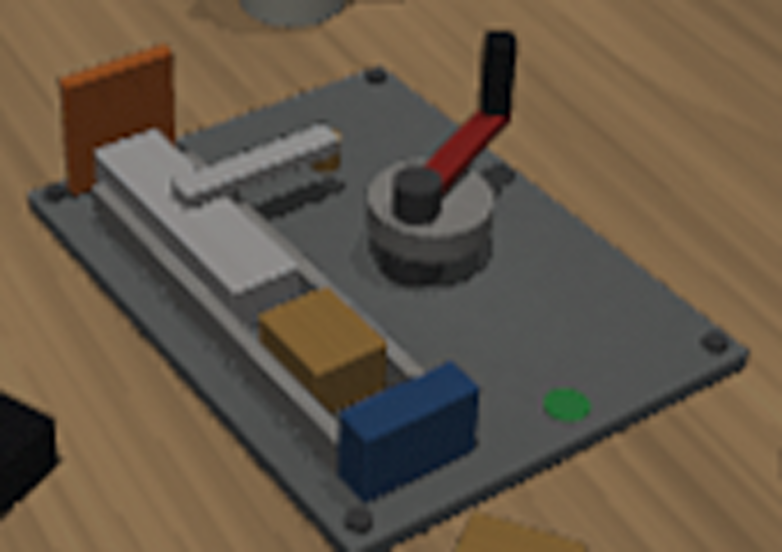

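Run:
```python
from h import *
d=pickle.load(open("s0.pkl","rb"));s=d["top"]
cr=lambda x,y,k=4.6,o=(215,145):((x+.5)/k+o[0]-.5,(y+.5)/k+o[1]-.5)
obs=[((-135,185),cr(30,95),12),((170,185),cr(572,38),12),((170,-50),cr(615,457),12),((-135,-50),cr(72,510),12),((151,85),(335.4,192),13)]
A=np.array([o[0] for o in obs],float);B=np.array([ray(s,o[1],o[2])[:2] for o in obs])
a=A-A.mean(0);b=B-B.mean(0);th=np.arctan2((a[:,0]*b[:,1]-a[:,1]*b[:,0]).sum(),(a*b).sum())
R=np.array([[np.cos(th),-np.sin(th)],[np.sin(th),np.cos(th)]]);t=B.mean(0)-R@A.mean(0)
print("th",th,"t",t,"res",(A@R.T+t-B).round(1).tolist())
np.savez("fx.npz",R=R,t=t,th=th)
F=lambda u,v,z,q=s:(R.T@(ray(q,(u,v),z)[:2]-t)).round(1)
W=lambda x,y,z:np.r_[R@[x,y]+t,z]
print("pivot top",F(*cr(343,233),62),"post",F(*cr(261,88),106),"orange rear top",F(*cr(65,362),85),F(*cr(76,478),85),"wp",F(308.7,227.5,42),"stop",F(*cr(536,313),52),F(*cr(548,428),52),"slide front",F(*cr(350,362),44))
p=F(*cr(261,88),106)-[31,85];print("cam",np.arctan2(p[1],p[0]),np.hypot(*p))
q=d["side"];c2=lambda x,y:cr(x,y,4.6,(215,190))
print("side: green",F(337.5,277.6,13,q),"post top",F(*c2(500,36),106,q),"plate corners",F(*c2(748,352),12,q),F(*c2(375,65),12,q),F(*c2(32,200),12,q))
print("orange top corners side",F(*c2(62,80),85,q),F(*c2(170,48),85,q))
print("spray top-view axis z~100", ray(s,(170,157),213), "jar",ray(s,(372,147),75))
for nm,w in(("pivot",(31,85,62)),("dot",(151,85,13)),("plate",(-135,0,60))):print(nm,W(*w).round(0))
```

```text
th -1.470059663010459 t [486.21819669 -42.93340718] res [[0.9, 0.3], [0.1, 0.2], [0.2, -1.1], [-1.1, 1.4], [-0.2, -0.8]]
pivot top [30.8 84.7] post [ -4.6 160.1] orange rear top [-121.6   29.9] [-121.7  -31.1] wp [71.4  1.2] stop [129.9  32. ] [129.7 -30.1] slide front [27.7 16.1]
cam 2.013456705547039 83.11058897637533
side: green [150.4  87.4] post top [ -6.1 166.5] plate corners [169.7 186.1] [-136.   184.8] [-126.9  -47.2]
orange top corners side [-120.4  -27.5] [-117.1   34.8]
spray top-view axis z~100 [643.73526648 195.14482128 213.        ] jar [ 690.45377224 -267.38741123   75.        ]
pivot [574. -65.  62.]
dot [ 586. -185.   13.]
plate [473.  91.  60.]
```

Measurements are consistent. The plate-corner and dot residuals are about 1.5 mm or less. The stop face comes out at x=130, the pivot at (31,85), and the post at a radius of about 83–86 mm with cam ≈ 2.0 rad. The slide is at about 0–3 mm. Next I plan the lever arc and check that the arm can reach it.

```bash
cat >> h.py <<'E'
from scipy.spatial.transform import Rotation as Ro
_f=np.load("fx.npz") if __import__("os").path.exists("fx.npz") else None
if _f is not None:
    FR,ft,fth=_f["R"],_f["t"],float(_f["th"])
W=lambda x,y,z:np.r_[FR@[x,y]+ft,z]
def rot(phi): # tool down, tool y along fixture angle phi
    a=phi+fth;y=np.array([np.cos(a),np.sin(a),0]);z=np.array([0,0,-1.]);return Ro.from_matrix(np.c_[np.cross(y,z),y,z]).as_rotvec()
def pusher(al,off,z): # centre such that post at cam angle al is 'off' ahead (clockwise)
    return W(31+85*np.cos(al)-off*np.sin(al),85+85*np.sin(al)+off*np.cos(al),z)
E
python3 - <<'E'
from h import *
from plant import *
for flip in(0,np.pi):
    for al in(2.0,1.5,1.,.5,0):
        for z in(86,200):
            q=ik(pusher(al,20,z),rot(al+flip));print(flip,al,z,pusher(al,20,z).round(0),None if q is None else np.round(q,2))
    q=ik(W(-180,0,62),rot(np.pi/2+flip));print("slide",W(-180,0,62).round(),None if q is None else np.round(q,2))
print(ik([430,100,350],rot(2.0)))
E
```

```text
0 2.0 86 [637.  -5.  86.] [-0.13  0.81  0.16  1.68 -0.19  0.66  0.66]
0 2.0 200 [637.  -5. 200.] [-0.19  0.67  0.26  1.61 -0.21  0.89  0.68]
0 1.5 86 [658. -43.  86.] [-0.14  0.85  0.28  1.62 -0.32  0.72  0.32]
0 1.5 200 [658. -43. 200.] [-0.2   0.72  0.38  1.54 -0.31  0.94  0.32]
0 1.0 86 [659. -86.  86.] [-0.14  0.87  0.4   1.6  -0.45  0.76 -0.  ]
0 1.0 200 [659. -86. 200.] [-0.19  0.75  0.51  1.53 -0.41  0.97 -0.04]
0 0.5 86 [ 638. -124.   86.] [-0.14  0.88  0.51  1.65 -0.58  0.77 -0.33]
0 0.5 200 [ 638. -124.  200.] [-0.2   0.76  0.63  1.57 -0.51  0.98 -0.38]
0 0 86 [ 602. -148.   86.] [-0.16  0.88  0.61  1.74 -0.7   0.75 -0.66]
0 0 200 [ 602. -148.  200.] [-0.23  0.75  0.75  1.67 -0.6   0.97 -0.74]
slide [468. 136.  62.] [-0.46  0.72  0.17  2.11 -0.35  0.34  0.1 ]
3.141592653589793 2.0 86 [637.  -5.  86.] [-0.54  1.03  0.96  1.69 -1.    0.98 -1.81]
3.141592653589793 2.0 200 [637.  -5. 200.] [-0.6   0.95  1.14  1.62 -0.92  1.2  -1.86]
3.141592653589793 1.5 86 [658. -43.  86.] [ 0.31  0.88 -0.51  1.6   0.55  0.81  2.74]
3.141592653589793 1.5 200 [658. -43. 200.] [ 0.28  0.72 -0.46  1.53  0.36  0.98  2.89]
3.141592653589793 1.0 86 [659. -86.  86.] [ 0.3   0.86 -0.38  1.59  0.42  0.77  2.41]
3.141592653589793 1.0 200 [659. -86. 200.] [ 0.26  0.71 -0.3   1.51  0.24  0.95  2.56]
3.141592653589793 0.5 86 [ 638. -124.   86.] [ 0.31  0.83 -0.27  1.63  0.3   0.72  2.06]
3.141592653589793 0.5 200 [ 638. -124.  200.] [ 0.22  0.68 -0.12  1.56  0.1   0.91  2.24]
3.141592653589793 0 86 [ 602. -148.   86.] [ 0.29  0.79 -0.15  1.73  0.18  0.64  1.71]
3.141592653589793 0 200 [ 602. -148.  200.] [ 0.17  0.63  0.04  1.65 -0.03  0.85  1.89]
slide [468. 136.  62.] [-0.08  0.74 -0.39  2.1   0.67  0.43  2.24]
[-0.59840924  0.21422276  0.37828206  1.9175436  -0.0919094   1.02643425
  0.34963921]
```

The un-flipped branch works throughout. I'll approach on an inner radius to clear the spray bottle, then come down behind the post.

Run:
```python
from h import *
from plant import *
clamp()
movep([430,100,350],rot(2.0))
movep(pusher(2.0,48,200),rot(2.0))
print(read_tool_pos(),read_grip_width())
print(movel(pusher(2.0,48,88),rate=120,max_force=8))
print(read_tool_pos(),read_t(),read_wrist_force())
d={n:snapshot(n) for n in("side","top")}
a=d["top"]["pixels"][135:275,205:365,::-1];b=d["side"]["pixels"][150:310,215:385,::-1]
a=cv2.resize(a,(400,350));b=cv2.resize(b,(372,350));cv2.imwrite("pics/p1.png",np.hstack([a,b]))
```

```text
[622.73071741  20.38816868 200.60053228] -0.08882519614029197
False
[623.62926507  19.11282809  88.84798232] 4.925 [-0.7008523  -0.10856437 -0.19660242]
```

View pics/p1.png

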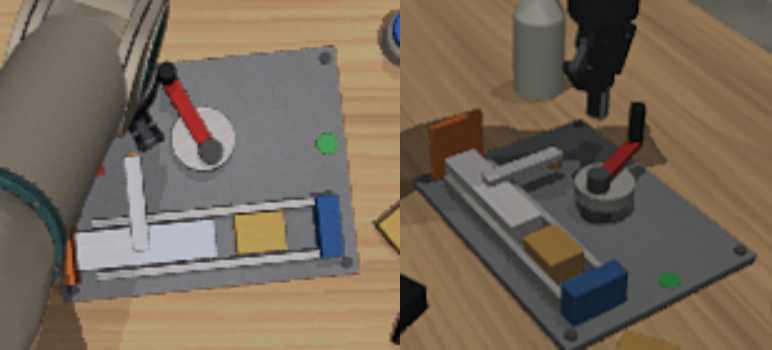

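Run:
```python
from h import *
from plant import *
s=snapshot("top");p=read_tool_pos()
for dz in(-14,0,20,60):
  q=proj(s,p+[0,0,dz]);print(dz,q.round(1),((q-[205,135])*2.5).round(0))
print(p,pusher(2.0,48,88),FR.T@(p[:2]-ft))
d=snapshot("side");q=proj(d,p-[0,0,14]);print("side tip",q,(q-[215,150])*[372/170,350/160])
```

```text
-14 [254.8 174.4] [124.  99.]
0 [254.4 173.7] [124.  97.]
20 [253.9 172.6] [122.  94.]
60 [252.8 170.2] [120.  88.]
[623.56798365  19.1571008   88.86053753] [622.98286934  19.15403902  88.        ] [-47.96296103 142.89768903]
side tip [304.10997989 203.43768761] [194.99360305 116.89494166]
```

The side view shows the closed fingertips at (597,115), exactly where the TCP projects, behind the post and clear of it. The top view of the fingertips is hidden by the arm. I'm pushing along the arc now.

Run:
```python
from h import *
from plant import *
r=movel(pusher(2.0,22,88),rot(2.0),rate=80,max_force=15);print("first",r,read_wrist_force().round(1))
for al in np.arange(1.9,0.99,-.1):
    r=movel(pusher(al,20,88),rot(al),rate=70,max_force=25)
    print(round(al,2),r,read_wrist_force().round(1),read_t())
    if r:break
d={n:snapshot(n) for n in("side","top")}
a=d["top"]["pixels"][135:275,205:365,::-1];b=d["side"]["pixels"][150:310,215:385,::-1]
a=cv2.resize(a,(400,350));b=cv2.resize(b,(372,350));cv2.imwrite("pics/p2.png",np.hstack([a,b]))
```

```text
first False [0.5 0.8 0.2]
1.9 False [-0.9  0.1 -1.8] 5.9
1.8 False [-1.9  3.   0.1] 6.175
1.7 False [-0.6  2.2 -2.4] 6.45
1.6 False [-1.   2.7 -2. ] 6.725
1.5 False [ 0.4  2.6 -2.1] 7.0
1.4 False [-0.6  3.3 -1.9] 7.275
1.3 False [ 0.5  3.1 -2.2] 7.55
1.2 False [-0.4  3.  -1.1] 7.825
1.1 False [-0.1  3.2 -2.3] 8.1
1.0 False [-0.8  2.7 -1.5] 8.375
```

View pics/p2.png

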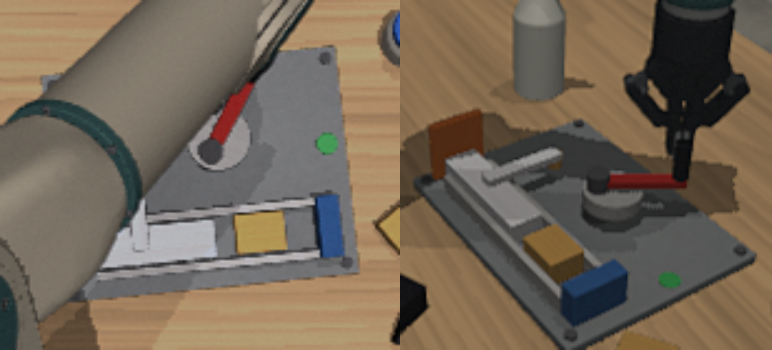

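The lever is turning with the fingers. The side view shows the red lever from (600,182) to (685,180), with the post still in contact. I'll carry on to 0.

Run:
```python
from h import *
from plant import *
for al in np.arange(.9,-0.001,-.1):
    r=movel(pusher(al,20,88),rot(al),rate=70,max_force=25)
    print(round(al,2),r,read_wrist_force().round(1),read_t())
    if r:break
print(read_tool_pos(),pusher(0,20,88))
movel(pusher(0,60,88),rate=120); movel(pusher(0,60,200),rate=200)
movep(W(20,-60,300),rot(np.pi/2))
d={n:snapshot(n) for n in("side","top")}
pickle.dump(d,open("s1.pkl","wb"));print(read_t())
a=d["top"]["pixels"][135:275,205:365,::-1];b=d["side"]["pixels"][150:310,215:385,::-1]
a=cv2.resize(a,(400,350));b=cv2.resize(b,(372,350));cv2.imwrite("pics/p3.png",np.hstack([a,b]))
```

```text
0.9 False [ 0.4  2.6 -0.8] 8.75
0.8 False [-0.3  3.  -1.7] 9.025
0.7 False [ 0.4  2.6 -0.6] 9.3
0.6 False [ 1.   2.8 -0.8] 9.575
0.5 False [ 0.9  1.7 -1.2] 9.85
0.4 False [ 1.8  2.8 -0.8] 10.125
0.3 False [1.  2.  1.4] 10.4
0.2 False [1.2 1.9 0. ] 10.675
0.1 False [1.8 0.8 0.7] 10.95
0.0 False [2.  1.6 0.9] 11.225
[ 602.31601615 -148.04401319   88.09060038] [ 602.35158288 -147.78585881   88.        ]
13.6
```

View pics/p3.png

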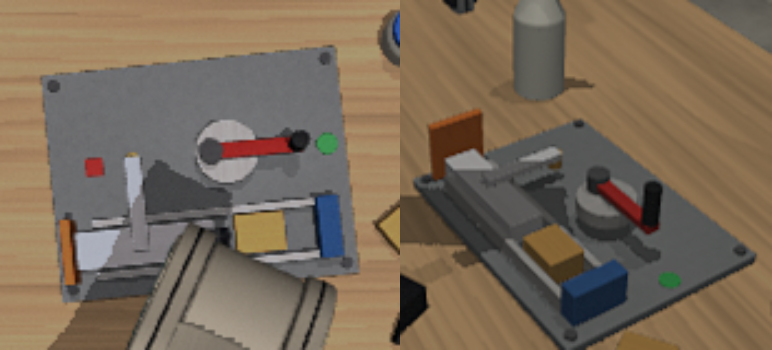

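Run:
```python
from h import *
d=pickle.load(open("s1.pkl","rb"))
def F(s,uv,z): return FR.T@(ray(s,uv,z)[:2]-ft)
post=(205+300/2.5,135+140/2.5);print("top",F(d["top"],post,106)-[31,85])
sp=(215+253/372*170,150+184/350*160);print("side",F(d["side"],sp,106)-[31,85])
sp=(215+253/372*170,150+186/350*160)
from plant import ik,read_joint_positions
for x in(-190,-150,-80):
    for f in(0,np.pi): print(x,f,np.round(ik(W(x,0,64),rot(np.pi/2+f)),2))
print(read_joint_positions().round(2))
print(ik(W(-190,-20,220),rot(np.pi/2)).round(2))
```

```text
top [84.50116752 -2.75790771]
side [83.51202774  3.26498129]
-190 0 [-0.6   0.74  0.37  2.11 -0.67  0.4   0.4 ]
-190 3.141592653589793 [-0.84  0.87  0.77  2.11 -1.1   0.64 -2.32]
-150 0 [-0.53  0.74  0.37  2.12 -0.69  0.39  0.5 ]
-150 3.141592653589793 [-0.75  0.86  0.75  2.13 -1.1   0.62 -2.23]
-80 0 [-0.39  0.74  0.38  2.13 -0.71  0.39  0.67]
-80 3.141592653589793 [ 0.32  0.8  -0.7   2.11  0.98  0.59  2.15]
[-0.48  0.32  0.76  2.02 -0.27  0.91  0.52]
[-0.81  0.48  0.62  2.04 -0.41  0.74  0.17]
```

The lever is at the green dot, at about 0 ± 0.04 rad from both views: the post top is at (300,140) in the left panel and the dot at (327,143). The slide is still back. Next I push the plate, with a force guard.

Run:
```python
from h import *
from plant import *
r=rot(np.pi/2)
movep(W(-180,-10,220),r)
print(movel(W(-175,0,64),r,rate=120,max_force=8))
fx=lambda:(FR.T@(read_tool_pos()[:2]-ft)).round(1)
print(fx(),read_tool_pos()[2],read_wrist_force().round(1))
movel(W(-140,0,64),r,rate=80,max_force=10)
for x in np.arange(-130,-55,10):
    s=movel(W(x,0,64),r,rate=40,max_force=12)
    print(x,s,fx(),(FR.T@read_wrist_force()[:2]).round(1),read_t())
    if s:break
d={n:snapshot(n) for n in("side","top")}
pickle.dump(d,open("s2.pkl","wb"))
a=d["top"]["pixels"][135:275,205:365,::-1];b=d["side"]["pixels"][150:310,215:385,::-1]
a=cv2.resize(a,(400,350));b=cv2.resize(b,(372,350));cv2.imwrite("pics/p4.png",np.hstack([a,b]))
```

```text
False
[-175.1    0.4] 64.5359433031405 [ 0.7  0.6 -0.2]
-130 False [-129.7    0. ] [0.1 0.2] 16.925
-120 False [-119.1    0. ] [-0.6  0.3] 17.325
-110 False [-109.    0.] [-0.4 -0.3] 17.725
-100 False [-99.4  -0. ] [-1.2  0.1] 18.125
-90 False [-89.5   0. ] [-0.5  0.2] 18.525
-80 False [-80.8  -0. ] [-5.6  0.2] 18.925
-70 True [-81.   -0.2] [ 0.3 -0.9] 19.1333
```

View pics/p4.png

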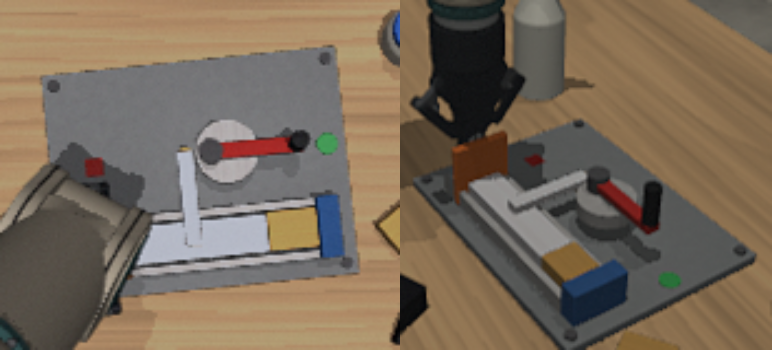

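The block at (293,228) touches the blue stop and the slide's front face, and the force guard tripped on a firm stop. I'll press once more with a slightly higher limit to make sure the slide is home, then retreat and measure.

Run:
```python
from h import *
from plant import *
r=rot(np.pi/2)
fx=lambda:(FR.T@(read_tool_pos()[:2]-ft)).round(1)
print(movel(W(-70,0,64),r,rate=25,max_force=20),fx(),(FR.T@read_wrist_force()[:2]).round(1))
wait(0.4);print(fx(),(FR.T@read_wrist_force()[:2]).round(1))
movel(W(-175,0,64),r,rate=120); movel(W(-185,-10,220),r,rate=200)
movep([380,260,320],r);wait(.3)
print(read_t(),read_wrist_force().round(1))
d={n:snapshot(n) for n in("side","top")}
pickle.dump(d,open("s3.pkl","wb"))
a=d["top"]["pixels"][145:265,215:355,::-1];a=cv2.resize(a,None,fx=4.6,fy=4.6,interpolation=cv2.INTER_CUBIC);cv2.imwrite("pics/p5.png",a)
cv2.imwrite("pics/p5s.png",cv2.resize(d["side"]["pixels"][100:320,200:440,::-1],None,fx=3,fy=2.7))
F=lambda uv,z:(FR.T@(ray(d["top"],uv,z)[:2]-ft)).round(1)
for b in blobs(d["top"],(12,100,80),(25,255,255),(275,212,334,242),100)[0]:print("wp",b,F(b[1],42))
```

```text
True [-81.2  -1. ] [0.2 0.2]
[-81.2  -1.3] [-0.9  0.6]
22.9083 [-0.1  0.6  0.3]
wp (np.int32(314), array([321.8, 226.1]), array([311, 218,  22,  17], dtype=int32)) [104.2   1.4]
```

View pics/p5.png

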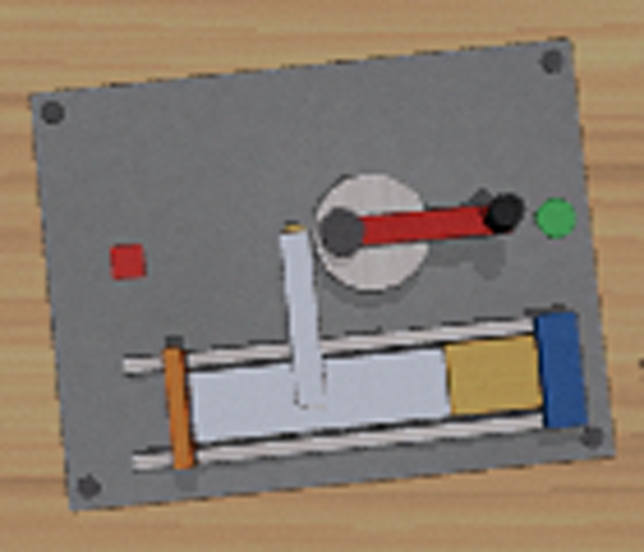

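View pics/p5s.png

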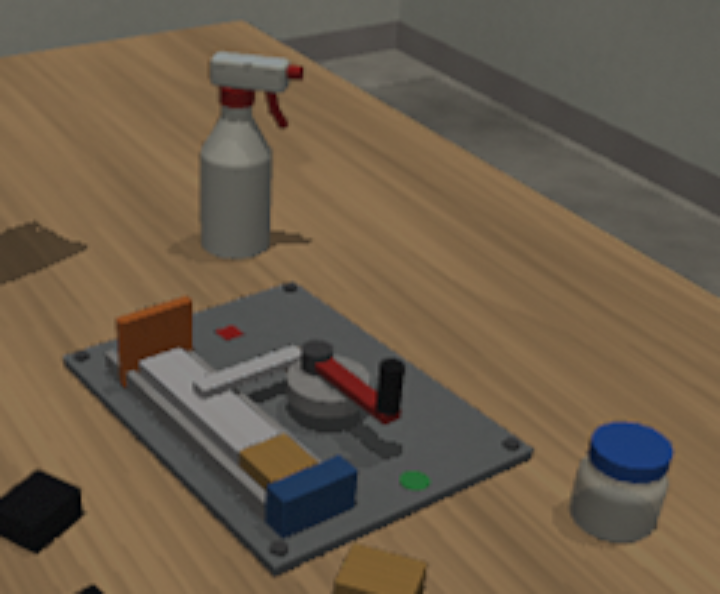

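Run:
```python
from h import *
from plant import *
a=pickle.load(open("s0.pkl","rb"))["top"];b=pickle.load(open("s3.pkl","rb"))["top"]
F=lambda s,uv,z:(FR.T@(ray(s,uv,z)[:2]-ft)).round(1)
cr=lambda x,y:((x+.5)/4.6+214.5,(y+.5)/4.6+144.5)
for s,roi in((a,(222,215,245,255)),(b,(245,215,265,255))):
    m=blobs(s,(6,150,60),(16,255,255),roi,40)[0]
    for q in m:print(q,F(s,q[1],85))
print("slide front",F(a,cr(350,362),50),F(b,cr(446,350),50), "arm tip",F(a,cr(200,243),50),F(b,cr(293,235),50),"post",F(b,cr(505,213),106)-[31,85])
print("t",read_t())
```

```text
(np.int32(105), array([231.6, 235.5]), array([229, 223,   6,  26], dtype=int32)) [-117.6   -0. ]
(np.int32(106), array([253.3, 233.5]), array([251, 221,   6,  26], dtype=int32)) [-65.   -0.5]
slide front [27.6 15.9] [79.8 17.1] arm tip [-46.5  88.2] [ 4.  87.4] post [83.1 -2.4]
t 23.0083
```

```bash
python3 -c "
from plant import *
close_job()"
```

```text
the job is handed in; nothing more can be done
```

The job is done and handed in at about 23 s of the 64 s allowed; the interface gives no verdict, so success rests on my own checks. With closed fingertips I pushed the lever post clockwise from about 2.0 rad to the green dot. Then I pushed the orange plate until it met a firm stop, and withdrew clear of the fixture.

- **Lever:** it points at the green dot. Before the slide push the two views put it at −0.03 and +0.04 rad; afterwards the top view gave −0.03.
- **Slide:** it travelled about 52 mm. Its front face is at x = 79.8 mm, where the seated block's rear face should be at x = 80. I couldn't read the slide position directly, so I inferred that it is home from this and from the stop: a second push with a 20 N guard moved it no further.
- **Brass block:** its centre is at x = 104.2, y = 1.4 mm, flat and touching the blue stop.
- **Cam and roller:** a gap between them is visible, so the slide was not forced against the cam.
- **Other objects:** the spray bottle, jar and spare block look undisturbed in the last side picture. I did not measure them again.

Nothing failed. The only disagreement was about 6 mm between the two views on the post position, which is within the measurement scatter. In the top view the arm hid the fingertips before the lever push, so I checked their position from the side.

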